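Roll a round bar out of its spring clips and lay it in the V-blocks

ROBOT

A 7-joint arm with a two-finger parallel gripper is mounted at the origin on a cart in front of the work surface, level with it; the furniture and walls round the work are solid. World frame = base frame: x ahead of the robot, y to its left, z up, the work surface at z = 0. Lengths are in m, angles in rad, forces in N, time in s.
With the tool pointing down it reaches from about 0.4 to 0.85 m from the base axis. Payload 10.4 kg.
Tool frame: the origin (TCP) lies midway between the tips of the shut fingers; the grasp point (between the pads) lies manip.grasp_offset behind it (manip.grasp_offset is the distance from the TCP to the grasp point, in m); z points along the fingers, x is the direction in which the jaws open and shut, and the axes are right-handed (so a half turn about z gives the same grasp; the last joint's range is limited). The gripper opens to 85 mm and grips with 20 to 120 N. Pads are 22 mm wide; open, the fingers measure 114 mm over their backs; the gripper's body (76 mm by 85 mm) begins 54 mm behind the grasp point. The pads swing forward as they close: fully open they stand 13 mm farther back than shut.
Start: joints at [1.244, 0.332, -0.065, 1.46, 0.022, 1.35, -0.088], TCP at [0.187, -0.596, 0.231] pointing down, gripper open.
Joint ranges: [-2.6, 2.6], [-0.5, 2.12], [-1.47, 1.34], [0.16, 2.42], [-1.27, 4.41], [0.06, 2.06], [-2.6, 2.6]. Speed limits (rad/s): [2.22, 2.22, 2.79, 2.79, 3.14, 3.14, 3.14].

INTERFACE

Orientations are given as a unit quaternion [x, y, z, w].
In Python, from workcell import manip, cams gives the robot as it stands.
- The arm moves only by the tool move_arm, never from a script. Its argument "moves" is a list of rows, each a list of 7 numbers: the turn, a rotation vector about the tool's x, y, z in degrees, then the shift along the tool's x, y, z in m, then the finger opening in m, from 0 to 0.0854. A call has 1 to 10 rows; each row is the pose to reach, as a shift and turn from the pose commanded when the call began, along the tool's axes at that moment; what a row does not reach only later rows make up. A row lasts 1/10 s, in which the tool goes at most 50 mm and 8.59 degrees, less where a joint would pass 70% of its speed; a pose out of reach is approached as far as the arm can. A call with a gripper value outside its range is refused whole. The fingers move at their own pace and stop on an object; "grip_force" is the grip in N (left out, the last holds). Time passes only in rows, so rows that repeat a pose let the fingers close. It gives the time, the measured TCP pose, the force and the opening at its end, in the units of the state.
- manip.get_obs(): the state, without advancing time (a new reading comes with each control period).
- cams.camera(name): name is "side" or "top" or "wrist"; returns the picture (400x640x3 uint8, red, green, blue); there is no depth.
- cams.camera_params(name): a dict with "fx", "fy", "cx", "cy" (pixels), "xyz" and "rotation" of the camera in the world. Camera axes: x right, y up, looking along -z (the intrinsics and any distortion apply to the point x, -y, -z); pixel columns grow to the right and rows downward; lengths in m; the calibration is good to about 2 mm. A picture is of the moment at which its call begins: read the wrist's pose just before it. camera_params takes no time and is no camera call; for the wrist camera it gives the pose at the moment of the call.
- manip.hand_in(): hands the job in, once; it reports no verdict.
The state is a dict: "clock": time; "joint_pos": joint angles; "joint_velocities": joint speeds; "tau": joint torques, N m; "position": TCP position; "ee_rot": TCP orientation; "ft_force": force on the tool from outside, world axes, zero at the start; "torque": the same for the moment, N m; "grip_width": opening from 0.0 (shut) to 1.0 (fully open).
Only numpy, scipy, OpenCV 4.12 (cv2) and the standard library are available. Lean on these libraries where they do the work, as an engineer would, in place of code of your own. Each camera call takes 0.05 s, during which the arm holds its last target. There are 200 camera calls.

TASK

The round bar is held in the two spring clips of the wooden tool rack, under the rack's overhanging shelf. Take it by its middle, roll it sideways out of the clips past the springy front jaws, towards the open front of the rack (the stiff hooked jaws will not let it be pulled straight up), and lay it in the pair of V-blocks, lowering it in rather than dropping it, so that it rests in both V grooves, centred end to end. Do not knock the tamper or the glue bottle about, and let go at the end.

Things in the scene. Friction and masses are not known exactly. Their poses are not given: they have to be found in the camera images.
- round_bar: plain aluminium round bar, 24 mm in diameter, 150 mm long, about 0.18 kg, loose; origin in its middle on its axis, its y axis runs along the bar (x and z turn as it rolls). It starts level in the two clips, 85 mm above the bench; thin end stops (24 mm wide, up to 93 mm high, at rack y = +80 and -80 mm) keep it from sliding out endways
- clip_rack: wooden tool rack, fixed on the bench; origin on the bench top below the middle of the clipped bar; x points to the rack's back (its open front faces -x), y along the bar, z up. Foot board x -45 to +105 mm, y -100 to +100 mm, 12 mm thick; back board's front face at x = +91 mm. Clips on 16 mm wide posts at y = +50 and -50 mm: 84 mm free between them to take hold of the bar
- shelf_lip (a point): middle of the lower front edge of the rack's overhanging shelf, 265 mm above the bench, 10 mm forward (-x) of the bar's axis; the shelf runs from here back to the back board, 200 mm wide, 14 mm thick. A tool pointing straight down cannot come at the bar under it: lean it 25 to 45 degrees, its upper end towards the open front
- clip_seat (a point): middle of the bar's place in the clips: 85 mm above the rack's origin, axes as the rack. In each clip a stiff steel jaw hooks behind and over the bar as far as 5 mm forward of its axis, with 1 mm to spare
- front_jaw (a point): rounded bead (6 mm) of the springy front jaws, midway between the two clips: 14 mm forward of the bar's axis and 5 mm below it. The jaws are leaves hinged 37 mm lower; they swing forward and down when the bar is pushed level against them (about 10 N for the pair), let it go after about 45 mm of travel in -x, and spring back
- v_blocks: a pair of dark steel V-blocks on one foot, fixed; origin on the bench top below its middle, y along the V grooves, z up. Foot 70 x 150 x 10 mm; the two blocks, each 28 mm wide, at y = +52 and -52 mm (76 mm free between them), about 49 mm over x, tops 53 mm above the bench; 90 degree grooves open upward
- v_seat (a point): where the middle of the bar is when it lies centred in both grooves: 52 mm above the origin of v_blocks, same axes as v_blocks; the bar may lie either way round
- tamper: steel hand tamper on a black round foot, 51 mm across, 166 mm tall, loose, bystander; origin at the centre of its underside, z up
- glue_bottle: small white glue bottle with a red tip, standing alone near the front edge in the middle of the bench, 29 mm across, 110 mm tall, loose, bystander; origin at the centre of its underside, z up
Mind the look-alikes: they are no part of the job. What is shaped like the v_blocks but blue is not meant.

How it is judged:
By the outcome, as a careful person would: the job done as asked, in the order asked, and still so for the second after the job is handed in, with the robot touching nothing.
It also fails if it takes over 56 s, if anything falls off the work surface, if the arm or the gripper's body presses on something with over 40 N, if the wrist force passes 120 N, or if a joint passes its speed limit or range.

## Working session

There is one attempt and no reset: what is moved stays moved. The work goes in short steps, Python scripts to look and compute and a tool call to move; the robot and the scene stay as the last step left them, time stands still between calls to the robot, and variables do not carry over. Pictures are saved under pics/ and viewed, about 8 in all and at most 12, crops included, and the job is handed in when it is done.

Besides the shell and the picture viewer there is one more tool, called after "Request:" as name(argument=value, ...), one argument or row to a line, values as JSON. move_arm: Moves the arm, as the interface text tells. Its arguments: {"type":"object","properties":{"moves":{"type":"array","items":{"type":"array","items":{"type":"number"}}},"grip_force":{"type":"number"}},"required":["moves"]}

```bash
mkdir -p pics; ls; python3 - <<'E'
from workcell import manip, cams
import cv2
o=manip.get_obs(); print(o, manip.grasp_offset)
for n in ("side","top"):
    im=cams.camera(n); cv2.imwrite(f"pics/{n}0.png",im[:,:,::-1]); print(n,cams.camera_params(n))
print(cams.camera_params("wrist"))
E
```

```text
pics
{'clock': 0.0, 'joint_pos': array([ 1.24439589,  0.33285446, -0.06466947,  1.46098936,  0.02158266,
        1.34990313, -0.08848296]), 'joint_velocities': array([ 1.32736842e-03, -1.10556407e-05,  3.74455622e-04,  9.18886353e-04,
        1.59942334e-03,  1.75997759e-04,  1.02587339e-03]), 'tau': array([ 2.21642813e-04, -6.25433922e+01,  4.95546323e-02, -3.91610813e+01,
        1.62785430e-02,  9.99060692e-03, -3.69871634e-05]), 'position': array([ 0.18683036, -0.596005  ,  0.23050379]), 'ee_rot': array([ 8.05963441e-01, -5.91964863e-01, -6.06412335e-04, -4.06141269e-04]), 'ft_force': array([-0.1881266 , -0.02661758, -0.74834716]), 'torque': array([0.00058994, 0.04703363, 0.02789155]), 'grip_width': 0.9972949824276064} 0.0187
side {'fx': 479.1993192963341, 'fy': 479.1993192963341, 'cx': 321.4337641621095, 'cy': 200.38090282481974, 'xyz': array([0.31590073, 0.79016354, 0.7867251 ]), 'rotation': array([-0.06036698,  0.44188035,  0.88670178, -0.1218915 ])}
top {'fx': 511.06111327846946, 'fy': 511.06111327846946, 'cx': 327.22595284005035, 'cy': 193.42273654140263, 'xyz': array([ 0.35036862, -0.01453157,  1.35697735]), 'rotation': array([-0.07270425,  0.05319096,  0.70817822, -0.70026311])}
{'fx': 355.28596447359485, 'fy': 355.28596447359485, 'cx': 316.1827648081029, 'cy': 194.19792606148167, 'xyz': array([ 0.25905229, -0.57167396,  0.37337635]), 'rotation': array([-0.12201636,  0.09034368, -0.58486824,  0.79679305])}
```

View pics/side0.png

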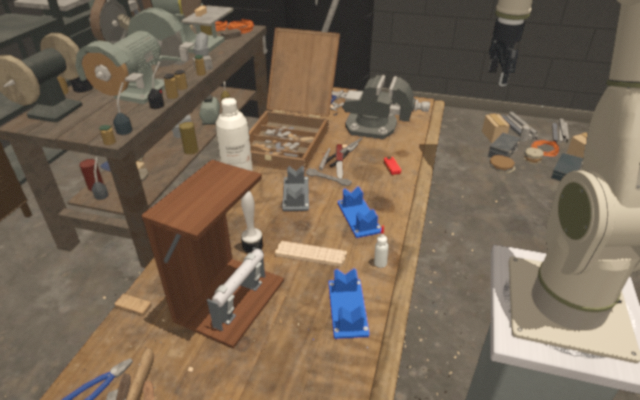

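View pics/top0.png

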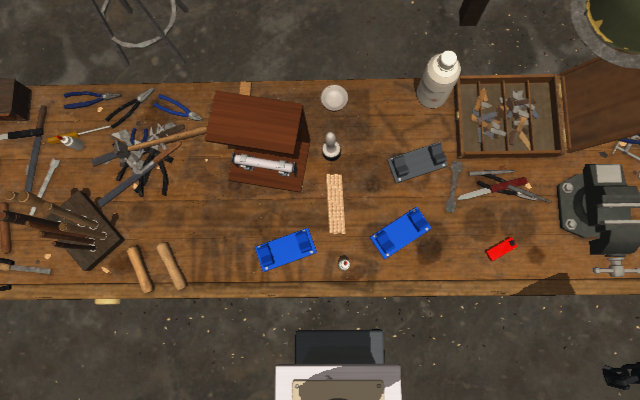

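Side and top views: rack with the bar at top-view px (264,163), grey V-blocks at (418,162), tamper (331,145), glue bottle (344,264), and two blue look-alikes at (285,250) and (400,233). Next I'll crop the top and side views enlarged for accurate points.

```bash
cat > h.py <<'E'
import numpy as np, cv2
from scipy.spatial.transform import Rotation as R
from workcell import manip, cams
def ray(n,u,v,P=None):
    p=P or cams.camera_params(n)
    d=np.array([(u-p['cx'])/p['fx'],-(v-p['cy'])/p['fy'],-1.])
    return p['xyz'],R.from_quat(p['rotation']).apply(d)
def onz(n,u,v,z,P=None):
    o,d=ray(n,u,v,P); return o+d*(z-o[2])/d[2]
def proj(n,X,P=None):
    p=P or cams.camera_params(n)
    c=R.from_quat(p['rotation']).inv().apply(np.asarray(X)-p['xyz'])
    return np.array([p['cx']+p['fx']*c[...,0]/-c[...,2],p['cy']-p['fy']*c[...,1]/-c[...,2]]).T
E
python3 - <<'E'
import cv2,numpy as np
t=cv2.imread('pics/top0.png'); s=cv2.imread('pics/side0.png')
def c(im,x,y,w,h,k): return cv2.resize(im[y:y+h,x:x+w],(w*k,h*k),interpolation=cv2.INTER_CUBIC)
a=np.hstack([c(t,205,88,110,105,4),c(t,380,135,75,50,4)[:].copy() if 0 else cv2.copyMakeBorder(c(t,383,135,70,50,5),0,170,0,0,cv2.BORDER_CONSTANT)])
cv2.imwrite('pics/crop1.png',a); print(a.shape)
E
```

```text
(420, 790, 3)
```

View pics/crop1.png

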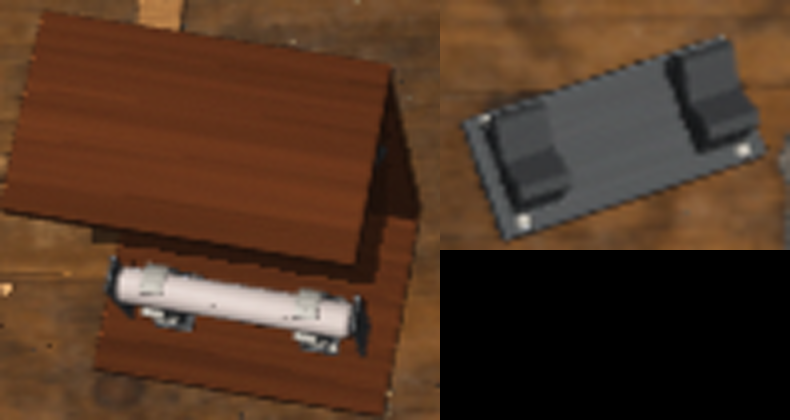

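Crop shows the bar ends at top px (235.5,159) and (292,167.3), the foot's front edge at (228.8,180.5)-(301.3,191), and the V-block foot corners at (387.4,159.4), (440.4,142.4), (448,165.4) and (396.4,183).

```bash
python3 - <<'E'
from h import *
np.set_printoptions(precision=4,suppress=True)
a,b=onz('top',235.5,159,.085),onz('top',292,167.3,.085)
m=(a+b)/2; d=a-b; print('bar',a,b,m,np.linalg.norm(d),np.degrees(np.arctan2(-d[0],d[1])))
f=[onz('top',*p,.012) for p in((228.8,180.5),(301.3,191))]; d=f[0]-f[1]; print('foot front',f,np.linalg.norm(d),np.degrees(np.arctan2(-d[0],d[1])))
s=[onz('top',*p,.279) for p in((206.3,141),(293.8,154.5))]; d=s[0]-s[1]; print('shelf front',s,np.linalg.norm(d),np.degrees(np.arctan2(-d[0],d[1])))
v=np.array([onz('top',*p,.010) for p in((387.4,159.4),(440.4,142.4),(448,165.4),(396.4,183))])
print('v',v,v.mean(0)); d=v[0]+v[3]-v[1]-v[2]; print(np.linalg.norm(d)/2,np.degrees(np.arctan2(-d[0],d[1])),np.linalg.norm(v[0]-v[3]),np.linalg.norm(v[1]-v[2]))
# expected side pixels
print('side bar',proj('side',np.array([a,m,b])),'side v',proj('side',v))
print('tamper',onz('top',331,152,.0),'glue',onz('top',344,264,.1))
o=manip.get_obs(); T=R.from_quat(o['ee_rot']); print(T.as_matrix()); 
P=cams.camera_params('wrist'); print('cam in tool',T.inv().apply(P['xyz']-o['position']),(T.inv()*R.from_quat(P['rotation'])).as_matrix())
s=cv2.imread('pics/side0.png'); s=cv2.resize(s[175:340,140:320],None,fx=3.3,fy=3.3,interpolation=cv2.INTER_CUBIC); cv2.imwrite('pics/crop2.png',s)
E
```

```text
bar [0.6731 0.2552 0.085 ] [0.649  0.1093 0.085 ] [0.6611 0.1822 0.085 ] 0.14786555071723198 -9.401643731196868
foot front [array([0.6322, 0.2875, 0.012 ]), array([0.6006, 0.0912, 0.012 ])] 0.19882134650500902 -9.14550851310707
shelf front [array([0.6657, 0.2796, 0.279 ]), array([0.632 , 0.0866, 0.279 ])] 0.19592117414995575 -9.905812846985121
v [[ 0.6845 -0.1417  0.01  ]
 [ 0.7296 -0.2863  0.01  ]
 [ 0.6654 -0.3036  0.01  ]
 [ 0.6192 -0.1639  0.01  ]] [ 0.6747 -0.2239  0.01  ]
0.14932385304037174 17.806834244320026 0.06900336214875104 0.06652292459101344
side bar [[216.0343 301.3493]
 [237.4324 275.7073]
 [256.581  252.761 ]] side v [[281.8583 207.8874]
 [283.7682 175.6693]
 [306.7885 175.8195]
 [308.0236 207.0456]]
tamper [0.7103 0.0107 0.    ] glue [ 0.4018 -0.0201  0.1   ]
[[ 0.2992 -0.9542 -0.0004]
 [-0.9542 -0.2992  0.0012]
 [-0.0013  0.0001 -1.    ]]
cam in tool [-0.0019 -0.0762 -0.1428] [[ 1.     -0.0004 -0.0001]
 [-0.0004 -0.9539 -0.3001]
 [-0.      0.3001 -0.9539]]
```

View pics/crop2.png

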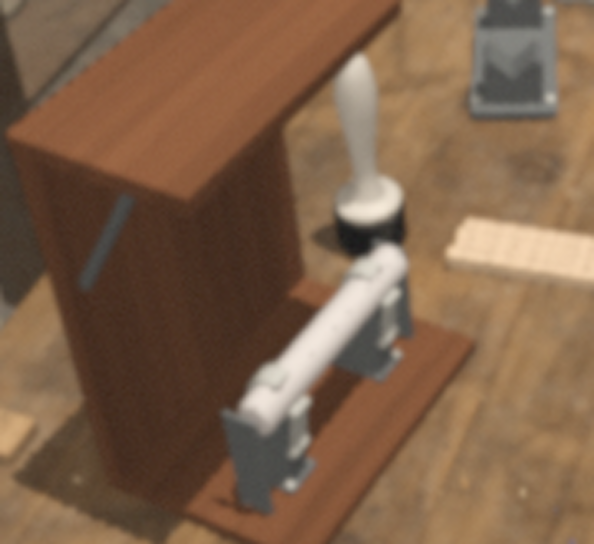

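Both views agree to about 3 mm: the side view predicts the bar ends at (216,301) and (256.6,252.8), against (218,300) and (259,254) seen. All sizes check (bar 148 mm, rack 199 mm, V foot 149 x 68 mm). Next: a helper that turns world poses into tool-axis moves, starting with the approach.

```bash
cat >> h.py <<'E'
np.set_printoptions(precision=4,suppress=True)
def tool(yaw,tilt):
    "rotation with jaws along local x at yaw (deg), tool leaned tilt (deg), upper end to -x"
    s,c=np.sin(np.radians(tilt)),np.cos(np.radians(tilt))
    return R.from_euler('z',yaw,degrees=True)*R.from_matrix(np.array([[c,0,s],[0,-1,0],[s,0,-c]]))
def rel(p,T,p0=None,T0=None):
    o=manip.get_obs(); p0=o['position'] if p0 is None else p0; T0=T0 or R.from_quat(o['ee_rot'])
    print('turn',(T0.inv()*T).as_rotvec(degrees=True),'shift',T0.inv().apply(np.asarray(p)-p0))
def pose(): o=manip.get_obs(); return o['position'],R.from_quat(o['ee_rot'])
E
python3 - <<'E'
from h import *
T=tool(-9.3,35); print(T.as_matrix())
B=np.array([.661,.182,.085]); z=T.as_matrix()[:,2]
via=np.array([.50,.10,.30]); pre=B-.10*z; print(pre)
rel(via,T); rel(pre,T,via,T)
E
```

```text
[[ 0.8084 -0.1616  0.566 ]
 [-0.1324 -0.9869 -0.0927]
 [ 0.5736  0.     -0.8192]]
[0.6044 0.1913 0.1669]
turn [ 19.2709  31.3903 -61.2445] shift [-0.5706 -0.507  -0.0687]
turn [0. 0. 0.] shift [-0.004  -0.1069  0.1596]
```

Request:
move_arm(
  moves=[
    [19.3,31.4,-61.2,-0.571,-0.507,-0.069,0.06],
    [19.3,31.4,-61.2,-0.571,-0.507,-0.069,0.06],
    [19.3,31.4,-61.2,-0.571,-0.507,-0.069,0.06],
    [19.3,31.4,-61.2,-0.571,-0.507,-0.069,0.06],
    [19.3,31.4,-61.2,-0.571,-0.507,-0.069,0.06],
    [19.3,31.4,-61.2,-0.571,-0.507,-0.069,0.06],
    [19.3,31.4,-61.2,-0.571,-0.507,-0.069,0.06],
    [19.3,31.4,-61.2,-0.571,-0.507,-0.069,0.06],
    [19.3,31.4,-61.2,-0.571,-0.507,-0.069,0.06],
    [19.3,31.4,-61.2,-0.571,-0.507,-0.069,0.06],
  ],
)

```text
clock: 1.1
position: [0.3917, -0.1999, 0.2602]
ee_rot: [0.952, -0.082, 0.294, 0.019]
ft_force: [-0.8, -0.1, 0.4]
grip_width: 0.699
```

```bash
python3 - <<'E'
from h import *
rel([.50,.10,.30],tool(-9.3,35)); print(manip.get_obs()['joint_pos'])
E
```

```text
turn [-0.3755  0.7857 -0.6397] shift [ 0.0672 -0.3142  0.002 ]
[ 0.6711 -0.4991 -0.0997  2.2927 -0.3842  0.824   0.5862]
```

Request:
move_arm(
  moves=[
    [0,0.8,-0.6,0.067,-0.314,0.002,0.06],
    [0,0.8,-0.6,0.067,-0.314,0.002,0.06],
    [0,0.8,-0.6,0.067,-0.314,0.002,0.06],
    [0,0.8,-0.6,0.067,-0.314,0.002,0.06],
    [0,0.8,-0.6,0.067,-0.314,0.002,0.06],
    [0,0.8,-0.6,0.067,-0.314,0.002,0.06],
    [0,0.8,-0.6,0.067,-0.314,0.002,0.06],
    [0,0.8,-0.6,0.067,-0.314,0.002,0.06],
  ],
)

```text
clock: 1.9
position: [0.5004, 0.1064, 0.3021]
ee_rot: [0.951, -0.072, 0.302, 0.02]
ft_force: [1.5, -0.3, -0.1]
grip_width: 0.699
```

```bash
python3 - <<'E'
from h import *
rel([.604,.191,.167],tool(-9.3,35)); print(manip.get_obs()['joint_pos'])
E
```

```text
turn [-0.6634 -0.1803  0.4227] shift [-0.0047 -0.0984  0.1626]
[ 0.3934 -0.4003 -0.7164  2.0814  0.0279  0.8165 -0.5209]
```

Request:
move_arm(
  moves=[
    [0,0,0,-0.002,-0.049,0.04,0.06],
    [-0.6,-0.2,0.4,-0.005,-0.098,0.08,0.06],
    [-0.6,-0.2,0.4,-0.005,-0.098,0.12,0.06],
    [-0.6,-0.2,0.4,-0.005,-0.098,0.163,0.06],
    [-0.6,-0.2,0.4,-0.005,-0.098,0.163,0.06],
    [-0.6,-0.2,0.4,-0.005,-0.098,0.163,0.06],
  ],
)

```text
clock: 2.5
position: [0.6034, 0.1814, 0.1571]
ee_rot: [0.952, -0.082, 0.293, 0.025]
ft_force: [-0.9, -0.9, -0.4]
grip_width: 0.706
```

```bash
python3 - <<'E'
from h import *
p,T=pose(); print(p,manip.get_obs()['joint_pos'])
P=cams.camera_params('wrist'); im=cams.camera('wrist'); cv2.imwrite('pics/w1.png',im[:,:,::-1])
np.save('w1P.npy',P,allow_pickle=True)
a,b=np.array([.6731,.2552,.085]),np.array([.649,.1093,.085])
print(proj('wrist',np.array([a,b,(a+b)/2]),P))
E
```

```text
[0.6034 0.1814 0.1571] [ 0.4865  0.3046 -1.1673  1.98    1.0099  0.8356 -1.4111]
[[327.0161  71.7297]
 [326.5205 280.0956]
 [326.7456 185.4577]]
```

View pics/w1.png

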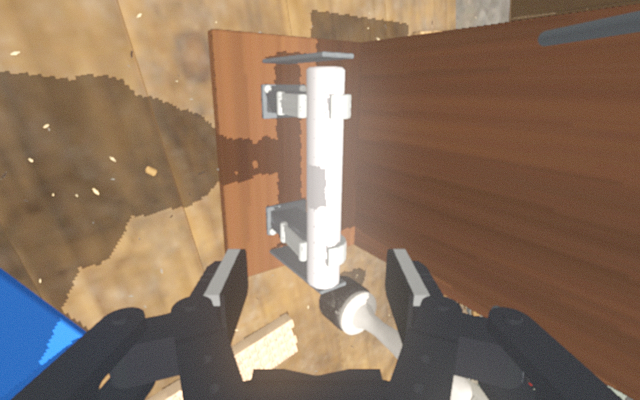

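Wrist view shows the bar centred at col ~325, from row ~69 to ~286. The front clip leaves are on its left and the jaws are centred about it, all close to the predictions. Next: measure the bar's edges and recheck the pose.

```bash
python3 - <<'E'
from h import *
p,T=pose(); o=manip.get_obs(); print(p,T.as_quat(),o['joint_pos'],o['joint_velocities'])
rel([.604,.191,.167],tool(-9.3,35))
P=np.load('w1P.npy',allow_pickle=True).item()
im=cv2.imread('pics/w1.png').astype(int)
hsv=cv2.cvtColor(im.astype(np.uint8),cv2.COLOR_BGR2HSV); m=((hsv[...,1]<45)&(hsv[...,2]>140)).astype(np.uint8)
c=[]
for r in (125,140,155,170,185):
    x=np.where(m[r,280:370])[0]+280; print(r,x.min(),x.max(),len(x)); c.append((r,(x.min()+x.max())/2))
k=np.polyfit(*np.array(c).T,1); print(k)
col=m[40:330,322:328].mean(1); ys=np.where(col>.5)[0]+40; print('ends',ys.min(),ys.max())
A=onz('wrist',np.polyval(k,ys.min()),ys.min(),.085,P);B=onz('wrist',np.polyval(k,ys.max()),ys.max(),.085,P)
print(A,B,(A+B)/2,np.linalg.norm(A-B),np.degrees(np.arctan2(-(A-B)[0],(A-B)[1])))
E
```

```text
[0.6028 0.1825 0.1592] [ 0.952  -0.0815  0.2939  0.0246] [ 0.4861  0.2985 -1.1679  1.9799  1.0042  0.8348 -1.4079] [ 0.0323 -0.155  -0.0491 -0.0072 -0.1356 -0.0109  0.0925]
turn [ 0.2106  0.6926 -0.4183] shift [ 0.0042 -0.0086 -0.0066]
125 307 343 37
140 307 343 37
155 307 343 37
170 307 342 36
185 307 342 36
[ -0.01 326.35]
ends 51 292
[0.6741 0.2672 0.085 ] [0.6447 0.1007 0.085 ] [0.6594 0.1839 0.085 ] 0.16911262355485648 -10.03007575493808
```

```bash
python3 - <<'E'
from h import *
T=tool(-9.6,35); B=np.array([.6595,.183,.085]); z=T.as_matrix()[:,2]
rel(B-.05*z,T); rel(B+.020*z,T)
E
```

```text
turn [ 0.04    0.6928 -0.1715] shift [ 0.0036 -0.01    0.0428]
turn [ 0.04    0.6928 -0.1715] shift [ 0.0045 -0.0101  0.1128]
```

Request:
move_arm(
  moves=[
    [0,0.7,-0.2,0.004,-0.01,0.01,0.06],
    [0,0.7,-0.2,0.004,-0.01,0.02,0.06],
    [0,0.7,-0.2,0.004,-0.01,0.03,0.06],
    [0,0.7,-0.2,0.004,-0.01,0.043,0.06],
    [0,0.7,-0.2,0.004,-0.01,0.043,0.06],
  ],
)

```text
clock: 3.05
position: [0.6329, 0.1872, 0.1321]
ee_rot: [0.949, -0.079, 0.304, 0.027]
ft_force: [0.6, 0.2, 0.1]
grip_width: 0.704
```

```bash
python3 - <<'E'
from h import *
T=tool(-9.6,35); B=np.array([.6595,.183,.085]); z=T.as_matrix()[:,2]
rel(B-.05*z,T); rel(B+.020*z,T); print(manip.get_obs()['joint_pos'],manip.get_obs()['joint_velocities'])
P=cams.camera_params('wrist'); im=cams.camera('wrist')
hsv=cv2.cvtColor(im[:,:,::-1].copy(),cv2.COLOR_BGR2HSV); m=((hsv[...,1]<45)&(hsv[...,2]>140)).astype(np.uint8)
Y=T.as_matrix()[:,1]
for t in np.arange(-.03,.05,.01):
    X=B-t*Y; u,v=proj('wrist',X,P); x=np.where(m[int(round(v)),250:400])[0]+250
    print(u,v,x.min(),x.max(),len(x))
cv2.imwrite('pics/w2.png',im[:,:,::-1]); 
E
```

```text
turn [ 0.1553 -0.5665  0.0735] shift [-0.0049 -0.0003  0.004 ]
turn [ 0.1553 -0.5665  0.0735] shift [-0.0056 -0.0005  0.074 ]
[ 0.3806  0.4028 -1.0759  1.9505  1.1572  0.8438 -1.5042] [ 0.0116 -0.0212 -0.0356 -0.0015 -0.033   0.0051  0.0178]
308.8617822377594 264.2440684876362 250 327 64
308.79099890747665 249.64333170932585 250 399 49
308.71822321463355 234.6316230087908 250 328 53
308.64336983889655 219.19134304826994 288 328 41
308.56634851774083 203.3038730462353 288 328 41
308.48706368334666 186.94949987850575 288 328 41
308.40541406700464 170.10733447746617 287 329 43
308.3212922675872 152.75522281917418 286 330 45
```

View pics/w2.png

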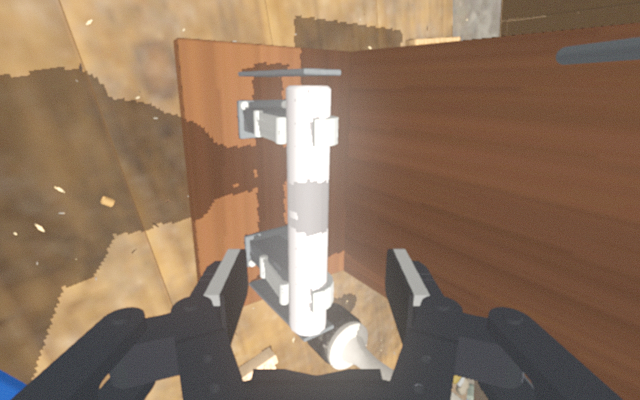

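Bar is at col 288–328 (centre 308, predicted 308.6), rows 88–332, and the jaws straddle it. Next: settle briefly, then compute the final shift.

Request:
move_arm(
  moves=[
    [0,0,0,0,0,0,0.06],
    [0,0,0,0,0,0,0.06],
    [0,0,0,0,0,0,0.06],
  ],
)

```text
clock: 3.4
position: [0.6328, 0.1885, 0.1327]
ee_rot: [0.949, -0.079, 0.305, 0.026]
ft_force: [-0.5, -0.9, 0.7]
grip_width: 0.702
```

```bash
python3 - <<'E'
from h import *
T=tool(-9.6,35); B=np.array([.6593,.183,.085]); z=T.as_matrix()[:,2]
rel(B+.020*z,T); print(manip.get_obs()['joint_velocities'])
print(proj('wrist',np.array([B-.075*T.as_matrix()[:,1],B+.075*T.as_matrix()[:,1]]),cams.camera_params('wrist')))
E
```

```text
turn [ 0.0434 -0.607   0.0882] shift [-0.0061  0.001   0.0745]
[-0.0019  0.0073  0.0026  0.0007  0.0039 -0.0001 -0.0013]
[[307.3348  90.579 ]
 [308.5297 326.7528]]
```

Request:
move_arm(
  moves=[
    [0,-0.6,0,-0.006,0.001,0.01,0.06],
    [0,-0.6,0,-0.006,0.001,0.025,0.06],
    [0,-0.6,0,-0.006,0.001,0.04,0.06],
    [0,-0.6,0,-0.006,0.001,0.055,0.06],
    [0,-0.6,0,-0.006,0.001,0.068,0.06],
    [0,-0.6,0,-0.006,0.001,0.0745,0.06],
    [0,-0.6,0,-0.006,0.001,0.0745,0.06],
    [0,-0.6,0,-0.006,0.001,0.0745,0.06],
    [0,-0.6,0,-0.006,0.001,0.0745,0.06],
  ],
)

```text
clock: 4.3
position: [0.6705, 0.1815, 0.0686]
ee_rot: [0.95, -0.079, 0.3, 0.026]
ft_force: [0.3, -0.3, 0.7]
grip_width: 0.703
```

```bash
python3 - <<'E'
from h import *
T=tool(-9.6,35); B=np.array([.6593,.183,.085]); z=T.as_matrix()[:,2]
rel(B+.020*z,T); print(manip.get_obs()['joint_velocities'],manip.get_obs()['joint_pos'])
E
```

```text
turn [0.0108 0.0075 0.0987] shift [0.0002 0.0004 0.0001]
[ 0.0017 -0.0035  0.0008 -0.0001  0.0022  0.0004 -0.0014] [ 0.2945  0.5607 -0.9594  1.9078  1.3284  0.8198 -1.5906]
```

Spot on. Now I'll close the gripper in place.

Request:
move_arm(
  moves=[
    [0,0,0,0,0,0,0.028],
    [0,0,0,0,0,0,0.028],
    [0,0,0,0,0,0,0.028],
    [0,0,0,0,0,0,0.015],
    [0,0,0,0,0,0,0.01],
    [0,0,0,0,0,0,0.01],
    [0,0,0,0,0,0,0.01],
    [0,0,0,0,0,0,0.01],
  ],
  grip_force=60,
)

```text
clock: 5.1
position: [0.6714, 0.181, 0.0689]
ee_rot: [0.95, -0.079, 0.3, 0.026]
ft_force: [2.4, -0.8, 5.5]
grip_width: 0.265
```

```bash
python3 - <<'E'
from h import *
o=manip.get_obs(); print(o['ft_force'],o['torque'],o['grip_width']*.0854)
T=tool(-9.6,35); B=np.array([.6593,.183,.085]); z=T.as_matrix()[:,2]; g=B+.020*z
rx=np.array([np.cos(np.radians(9.6)),-np.sin(np.radians(9.6)),0])
for d in(.02,.05,.1): rel(g-d*rx,T)
rel(g-.1*rx+[0,0,.2],T)
E
```

```text
[ 2.4379 -0.7708  5.4825] [-0.1466 -0.44   -0.0453] 0.022605062047626884
turn [ 0.04   -0.0622  0.0638] shift [-0.0172  0.     -0.0117]
turn [ 0.04   -0.0622  0.0638] shift [-0.0418 -0.     -0.0289]
turn [ 0.04   -0.0622  0.0638] shift [-0.0827 -0.     -0.0577]
turn [ 0.04   -0.0622  0.0638] shift [ 0.0322  0.0002 -0.2214]
```

Request:
move_arm(
  moves=[
    [0,0,0,-0.0041,0,-0.0029,0.01],
    [0,0,0,-0.0082,0,-0.0057,0.01],
    [0,0,0,-0.0123,0,-0.0086,0.01],
    [0,0,0,-0.0164,0,-0.0115,0.01],
  ],
)

```text
clock: 5.5
position: [0.6517, 0.1834, 0.0684]
ee_rot: [0.95, -0.08, 0.3, 0.026]
ft_force: [9.0, -1.0, 0.1]
grip_width: 0.265
```

Request:
move_arm(
  moves=[
    [0,0,0,-0.0041,0,-0.0029,0.01],
    [0,0,0,-0.0082,0,-0.0057,0.01],
    [0,0,0,-0.0123,0,-0.0086,0.01],
    [0,0,0,-0.0164,0,-0.0115,0.01],
    [0,0,0,-0.0205,0,-0.0143,0.01],
    [0,0,0,-0.0246,0,-0.0172,0.01],
    [0,0,0,-0.0328,0,-0.0229,0.01],
    [0,0,0,-0.0451,0,-0.0315,0.01],
    [0,0,0,-0.0614,0,-0.043,0.01],
    [0,0,0,-0.0696,0,-0.0487,0.01],
  ],
)

```text
clock: 6.5
position: [0.5646, 0.1991, 0.0675]
ee_rot: [0.951, -0.078, 0.299, 0.026]
ft_force: [0.8, -0.0, -0.7]
grip_width: 0.258
```

```bash
python3 - <<'E'
from h import *
p,T=pose(); o=manip.get_obs(); print(p,o['ft_force'],o['grip_width']*.0854,o['joint_pos'])
im=cams.camera('wrist'); cv2.imwrite('pics/w3.png',im[:,:,::-1])
E
```

```text
[0.5646 0.1991 0.0675] [ 0.7897 -0.0001 -0.7445] 0.02206386814060134 [ 0.2991  0.4011 -1.0531  2.1149  1.2814  0.8114 -1.7543]
```

View pics/w3.png

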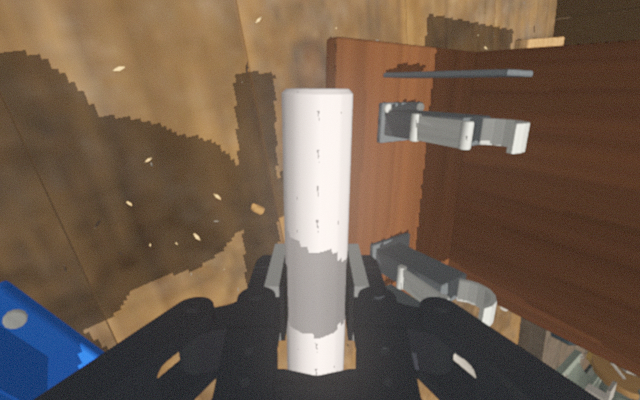

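The bar is out of the clips and in the jaws; its far end is at row ~88, col 318. Next: work out its y offset in the hand, and the transport moves.

```bash
python3 - <<'E'
from h import *
p,T=pose(); P=cams.camera_params('wrist')
im=cv2.imread('pics/w3.png'); h=cv2.cvtColor(im,cv2.COLOR_BGR2HSV); print([tuple(h[r,318]) for r in range(82,96,2)])
o,d=ray('wrist',318,88,P); ol=T.inv().apply(o-p); dl=T.inv().apply(d)
for zz in(-.031,-.019): print(zz,ol+dl*(zz-ol[2])/dl[2])
# lift, then via, then above V
T0=T; g=p
rel(g+[-.03,0,.20],T)
yaw=17.8; V=np.array([.6747,-.2239,.052]); Tv=tool(yaw,0)
rel([.58,-.10,.27],Tv,g+[-.03,0,.20],T0)
rel(V+[0,0,.13],Tv,np.array([.58,-.10,.27]),Tv)
E
```

```text
[(np.uint8(12), np.uint8(83), np.uint8(141)), (np.uint8(13), np.uint8(86), np.uint8(134)), (np.uint8(14), np.uint8(81), np.uint8(132)), (np.uint8(13), np.uint8(33), np.uint8(162)), (np.uint8(9), np.uint8(11), np.uint8(222)), (np.uint8(13), np.uint8(14), np.uint8(225)), (np.uint8(10), np.uint8(10), np.uint8(236))]
-0.031 [-0.0003 -0.0764 -0.031 ]
-0.019 [-0.0003 -0.0763 -0.019 ]
turn [0. 0. 0.] shift [ 0.0902  0.0054 -0.1809]
turn [  8.4117 -34.2067 -26.2975] shift [0.0784 0.288  0.0525]
turn [0. 0. 0.] shift [0.0523 0.1469 0.088 ]
```

Request:
move_arm(
  moves=[
    [0,0,0,0.01,0.0005,-0.02,0.01],
    [0,0,0,0.021,0.001,-0.043,0.01],
    [0,0,0,0.034,0.002,-0.068,0.01],
    [0,0,0,0.047,0.003,-0.094,0.01],
    [0,0,0,0.06,0.004,-0.12,0.01],
    [0,0,0,0.072,0.005,-0.145,0.01],
    [0,0,0,0.083,0.005,-0.166,0.01],
    [0,0,0,0.09,0.005,-0.181,0.01],
    [0,0,0,0.09,0.005,-0.181,0.01],
    [0,0,0,0.09,0.005,-0.181,0.01],
  ],
)

```text
clock: 7.55
position: [0.5365, 0.1986, 0.2674]
ee_rot: [0.951, -0.079, 0.299, 0.026]
ft_force: [-0.3, 0.9, -1.7]
grip_width: 0.261
```

```bash
python3 - <<'E'
from h import *
p,T=pose(); o=manip.get_obs(); print(p,o['ft_force'],o['grip_width']*.0854,o['joint_pos'])
Tv=tool(17.8,0); rel([.58,-.10,.27],Tv)
E
```

```text
[0.5365 0.1986 0.2674] [-0.2881  0.9033 -1.7336] 0.02227726194102579 [ 0.6464 -0.1868 -1.2018  1.9651  0.3228  0.8123 -0.9277]
turn [  8.4844 -34.2576 -26.4537] shift [0.0769 0.2873 0.0514]
```

Request:
move_arm(
  moves=[
    [0.8,-3.4,-2.6,0.008,0.029,0.005,0.01],
    [1.7,-6.8,-5.3,0.015,0.057,0.01,0.01],
    [2.5,-10.3,-7.9,0.023,0.086,0.015,0.01],
    [3.4,-13.7,-10.6,0.031,0.115,0.021,0.01],
    [4.2,-17.1,-13.2,0.038,0.144,0.026,0.01],
    [5.1,-20.5,-15.9,0.046,0.172,0.031,0.01],
    [5.9,-24,-18.5,0.054,0.201,0.036,0.01],
    [6.8,-27.4,-21.2,0.062,0.23,0.041,0.01],
    [7.6,-30.8,-23.8,0.069,0.259,0.046,0.01],
    [8.5,-34.3,-26.4,0.077,0.287,0.051,0.01],
  ],
)

```text
clock: 8.55
position: [0.5798, -0.1014, 0.2681]
ee_rot: [0.988, 0.155, -0.003, -0.001]
ft_force: [0.6, 0.3, -1.9]
grip_width: 0.263
```

```bash
python3 - <<'E'
from h import *
p,T=pose(); o=manip.get_obs(); print(p,o['ft_force'],o['grip_width']*.0854,o['joint_pos'])
Tv=tool(17.8,0); V=np.array([.6747,-.2239,.052]); rel(V+[0,0,.11],Tv)
E
```

```text
[ 0.5798 -0.1014  0.2681] [ 0.5509  0.3264 -1.8612] 0.02244541378535625 [ 0.6624  0.3174 -0.7092  1.4696  0.2048  1.4374  0.26  ]
turn [-0.2008  0.3431 -0.001 ] shift [0.0536 0.146  0.1052]
```

Request:
move_arm(
  moves=[
    [0,0.1,0,0.018,0.03,0.015,0.01],
    [-0.1,0.2,0,0.036,0.056,0.03,0.01],
    [-0.2,0.3,0,0.054,0.076,0.045,0.01],
    [-0.2,0.3,0,0.054,0.076,0.045,0.01],
    [-0.2,0.3,0,0.054,0.076,0.045,0.01],
  ],
)

```text
clock: 9.05
position: [0.6542, -0.1551, 0.2223]
ee_rot: [0.988, 0.154, 0.001, -0.001]
ft_force: [-0.3, 0.3, -2.6]
grip_width: 0.259
```

```bash
python3 - <<'E'
from h import *
p,T=pose(); print(p); P=cams.camera_params('wrist')
im=cams.camera('wrist'); cv2.imwrite('pics/w4.png',im[:,:,::-1]); np.save('w4P.npy',P,allow_pickle=True)
v=np.array([[ 0.6845,-0.1417,0.01],[0.7296,-0.2863,0.01],[0.6654,-0.3036,0.01],[0.6192,-0.1639,0.01]]); print(proj('wrist',v,P))
E
```

```text
[ 0.6542 -0.1551  0.2223]
[[348.9193 160.1363]
 [344.2474 290.3062]
 [286.119  287.9276]
 [281.14   161.31  ]]
```

View pics/w4.png

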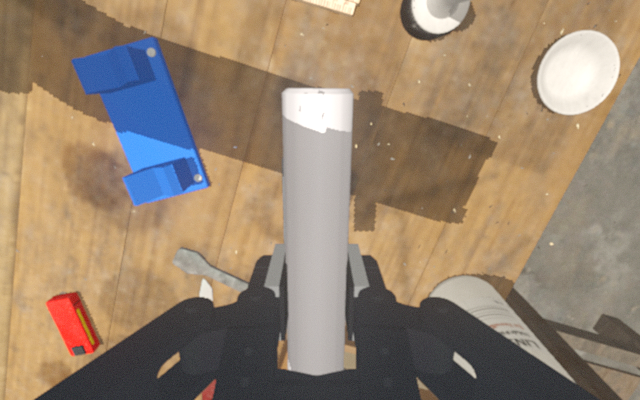

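The bar hides the V-blocks completely (predicted foot cols 281–349, bar 284–351). That agrees with my estimate but isn't a measurement, so I'll step aside for one clear look.

Request:
move_arm(
  moves=[
    [0,0,0,-0.04,-0.02,0,0.01],
    [0,0,0,-0.08,-0.04,0,0.01],
    [0,0,0,-0.1,-0.05,0,0.01],
    [0,0,0,-0.1,-0.05,0,0.01],
    [0,0,0,-0.1,-0.05,0,0.01],
    [0,0,0,-0.1,-0.05,0,0.01],
  ],
)

```text
clock: 9.7
position: [0.5447, -0.1381, 0.2252]
ee_rot: [0.988, 0.155, 0.003, 0.001]
ft_force: [1.0, 0.2, -1.8]
grip_width: 0.261
```

```bash
python3 - <<'E'
from h import *
p,T=pose(); print(p); P=cams.camera_params('wrist')
im=cams.camera('wrist'); np.save('w5P.npy',P,allow_pickle=True); cv2.imwrite('pics/w5.png',im[:,:,::-1])
c=im[50:300,320:500,::-1]; cv2.imwrite('pics/w5c.png',cv2.resize(c,None,fx=2.4,fy=2.4,interpolation=cv2.INTER_CUBIC))
v=np.array([[ 0.6845,-0.1417,0.01],[0.7296,-0.2863,0.01],[0.6654,-0.3036,0.01],[0.6192,-0.1639,0.01]]); print(proj('wrist',v,P))
E
```

```text
[ 0.5447 -0.1381  0.2252]
[[439.213  204.4626]
 [424.9464 324.0868]
 [369.5848 322.0224]
 [374.6245 205.5997]]
```

View pics/w5c.png

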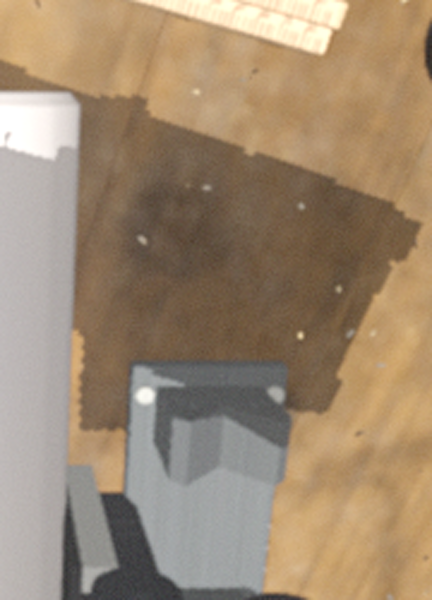

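The clear look shows the near-end foot corners at px (375,202.1) and (439.6,200.8). They match the prediction laterally to 0.4 px, but sit about 3.5 px nearer along the groove. Next: cast rays, including the side view's near-edge corners (282.4,209.2) and (308.2,209.2).

```bash
python3 - <<'E'
from h import *
P=np.load('w5P.npy',allow_pickle=True).item()
yv=np.array([-np.sin(np.radians(17.8)),np.cos(np.radians(17.8)),0]); 
top=np.array([[ 0.6845,-0.1417,0.01],[0.6192,-0.1639,0.01]])
for n,l in(('top',top),('wrist',[onz('wrist',439.6,200.8,.01,P),onz('wrist',375,202.1,.01,P)]),('side',[onz('side',282.4,209.2,.01),onz('side',308.2,209.2,.01)])):
    l=np.array(l); m=l.mean(0); d=l[0]-l[1]; print(n,m,np.linalg.norm(d),np.degrees(np.arctan2(d[1],d[0])),'centre',m-.075*yv)
p,T=pose(); print(p,T.as_matrix())
o,d=ray('wrist',318,88,P); ol=T.inv().apply(o-p); dl=T.inv().apply(d); print(ol+dl*(-.03-ol[2])/dl[2])
w=cv2.imread('pics/w5.png'); h=cv2.cvtColor(w,cv2.COLOR_BGR2HSV); print('bar far row',[int(h[r,318,1]) for r in range(80,98,2)])
V=np.array([.6747,-.2225,.052]); Tv=tool(17.8,0)
rel(V+yv*-.0014+[0,0,.09],Tv)
E
```

```text
top [ 0.6519 -0.1528  0.01  ] 0.06897050094061956 18.77646019972703 centre [ 0.6748 -0.2242  0.01  ]
wrist [ 0.6507 -0.1489  0.01  ] 0.06875083000157046 18.928513433612714 centre [ 0.6736 -0.2203  0.01  ]
side [ 0.6487 -0.146   0.01  ] 0.06778188066043031 15.684117918382501 centre [ 0.6716 -0.2174  0.01  ]
[ 0.5448 -0.138   0.225 ] [[ 0.9522  0.3054  0.0057]
 [ 0.3054 -0.9522 -0.    ]
 [ 0.0054  0.0018 -1.    ]]
[ 0.0001 -0.0768 -0.03  ]
bar far row [95, 105, 96, 102, 20, 10, 11, 1, 0]
turn [ 0.1006 -0.31   -0.0184] shift [0.0975 0.1213 0.0837]
```

```bash
python3 - <<'E'
from h import *
Tv=tool(18,0); yv=Tv.as_matrix()[:,1]*-1
V=np.array([.6738,-.2212,.052]); rel(V-yv*.0016+[0,0,.05],Tv)
E
```

```text
turn [ 0.1012 -0.3098 -0.2184] shift [0.0968 0.12   0.1237]
```

Request:
move_arm(
  moves=[
    [0.1,-0.3,-0.2,0.025,0.03,0.02,0.01],
    [0.1,-0.3,-0.2,0.05,0.06,0.04,0.01],
    [0.1,-0.3,-0.2,0.075,0.09,0.06,0.01],
    [0.1,-0.3,-0.2,0.097,0.12,0.08,0.01],
    [0.1,-0.3,-0.2,0.097,0.12,0.1,0.01],
    [0.1,-0.3,-0.2,0.097,0.12,0.115,0.01],
    [0.1,-0.3,-0.2,0.097,0.12,0.124,0.01],
    [0.1,-0.3,-0.2,0.097,0.12,0.124,0.01],
    [0.1,-0.3,-0.2,0.097,0.12,0.124,0.01],
    [0.1,-0.3,-0.2,0.097,0.12,0.124,0.01],
  ],
)

```text
clock: 10.75
position: [0.6744, -0.223, 0.1033]
ee_rot: [0.988, 0.156, 0.001, 0.001]
ft_force: [-0.2, -0.2, -1.2]
grip_width: 0.26
```

```bash
python3 - <<'E'
from h import *
Tv=tool(18,0); yv=Tv.as_matrix()[:,1]*-1
V=np.array([.6738,-.2212,.052]); rel(V-yv*.0016+[0,0,-.015],Tv); o=manip.get_obs(); print(o['ft_force'])
for n in('top','side'): cv2.imwrite(f'pics/{n}1.png',cams.camera(n)[:,:,::-1])
t=cv2.imread('pics/top1.png')[120:200,370:460]; s=cv2.imread('pics/side1.png')[130:230,255:345]
k=lambda i:cv2.resize(i,(400,400*i.shape[0]//i.shape[1]),interpolation=cv2.INTER_CUBIC)
a,b=k(t),k(s); a=cv2.copyMakeBorder(a,0,b.shape[0]-a.shape[0],0,0,cv2.BORDER_CONSTANT); cv2.imwrite('pics/over.png',np.hstack([a,b]))
E
```

```text
turn [ 0.0857 -0.0793 -0.0369] shift [-0.0001 -0.0004  0.0663]
[-0.2285 -0.1591 -1.2448]
```

View pics/over.png

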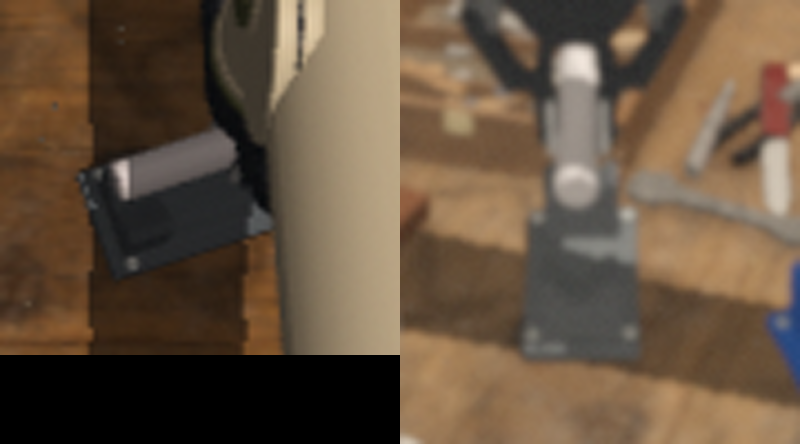

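Top and side views show the bar over the V-blocks, in line with the grooves. Next: lower to a few mm above the seat.

Request:
move_arm(
  moves=[
    [0,0,0,0,0,0.01,0.01],
    [0,0,0,0,0,0.02,0.01],
    [0,0,0,0,0,0.03,0.01],
    [0,0,0,0,0,0.04,0.01],
    [0,0,0,0,0,0.05,0.01],
    [0,0,0,0,0,0.057,0.01],
    [0,0,0,0,0,0.062,0.01],
    [0,0,0,0,0,0.066,0.01],
    [0,0,0,0,0,0.066,0.01],
  ],
)

```text
clock: 11.75
position: [0.6737, -0.2229, 0.0351]
ee_rot: [0.988, 0.156, -0.0, -0.0]
ft_force: [-0.4, 0.4, -1.2]
grip_width: 0.262
```

```bash
python3 - <<'E'
from h import *
Tv=tool(18,0); p,T=pose(); o=manip.get_obs(); print(p,o['ft_force'],o['torque'])
P=cams.camera_params('wrist'); im=cams.camera('wrist'); c=im[60:300,230:410,::-1]; cv2.imwrite('pics/w6.png',cv2.resize(c,None,fx=2.4,fy=2.4,interpolation=cv2.INTER_CUBIC))
yv=-Tv.as_matrix()[:,1]; xv=Tv.as_matrix()[:,0]; C=np.array([.6738,-.2212,0])
for X in([-.0245,.066,.053],[.0245,.066,.053],[-.035,.075,.01],[.035,.075,.01]): print((proj('wrist',C+X[0]*xv+X[1]*yv+[0,0,X[2]],P)-[230,60])*2.4)
E
```

```text
[ 0.6737 -0.2229  0.0351] [-0.4021  0.3766 -1.2221] [ 0.0306  0.0025 -0.0222]
[ 43.2996 132.8124]
[384.6545 132.7521]
[27.0273 64.2799]
[398.3479  64.1611]
```

View pics/w6.png

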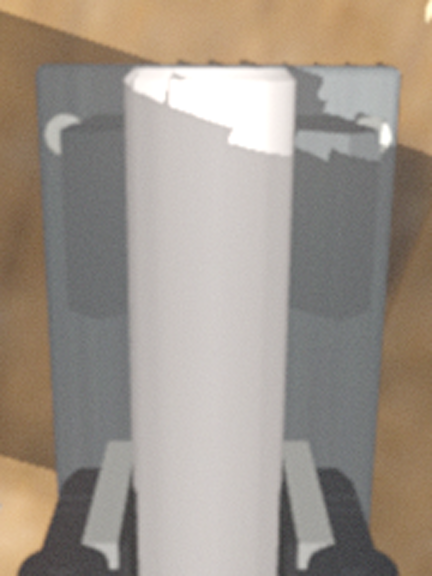

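Close view: foot corners at crop (38,66) and (400,66), so the groove centre is at col ~219–220, while the bar centre is at ~209.5. That puts the bar about 1.4 mm towards tool -x, with yaw parallel and the ends flush. I'll correct +1.4 mm and lower gently.

Request:
move_arm(
  moves=[
    [0,0,0,0.0014,0,0,0.01],
    [0,0,0,0.0014,0,0.001,0.01],
    [0,0,0,0.0014,0,0.002,0.01],
    [0,0,0,0.0014,0,0.0025,0.01],
    [0,0,0,0.0014,0,0.0025,0.01],
  ],
)

```text
clock: 12.3
position: [0.6751, -0.2226, 0.033]
ee_rot: [0.988, 0.156, -0.0, 0.0]
ft_force: [0.1, 0.3, -2.4]
grip_width: 0.26
```

Request:
move_arm(
  moves=[
    [0,0,0,0,0,0.0005,0.01],
    [0,0,0,0,0,0.001,0.01],
    [0,0,0,0,0,0.001,0.01],
  ],
)

```text
clock: 12.6
position: [0.6753, -0.2226, 0.0325]
ee_rot: [0.988, 0.156, -0.0, 0.0]
ft_force: [-1.4, -0.2, 1.3]
grip_width: 0.263
```

Request:
move_arm(
  moves=[
    [0,0,0,-0.0003,0,0.0005,0.01],
    [0,0,0,-0.0003,0,0.0008,0.01],
    [0,0,0,-0.0003,0,0.0008,0.01],
  ],
)

```text
clock: 12.9
position: [0.6753, -0.2226, 0.0324]
ee_rot: [0.988, 0.156, 0.0, 0.0]
ft_force: [-2.9, 0.5, 6.7]
grip_width: 0.261
```

Seated: z has stopped at 32.4 mm, against 32.3 expected, with 6.7 N upward. Next: open the fingers.

Request:
move_arm(
  moves=[
    [0,0,0,0,0,0,0.03],
    [0,0,0,0,0,0,0.035],
    [0,0,0,0,0,0,0.045],
    [0,0,0,0,0,0,0.055],
    [0,0,0,0,0,0,0.06],
    [0,0,0,0,0,0,0.06],
  ],
)

```text
clock: 13.5
position: [0.6749, -0.2226, 0.0313]
ee_rot: [0.988, 0.156, -0.0, 0.0]
ft_force: [-1.0, 0.3, -0.1]
grip_width: 0.704
```

```bash
python3 - <<'E'
from h import *
p,T=pose(); o=manip.get_obs(); print(p,o['ft_force'],o['grip_width']*.0854)
P=cams.camera_params('wrist'); im=cams.camera('wrist'); c=im[60:330,230:410,::-1]; cv2.imwrite('pics/w7.png',cv2.resize(c,None,fx=2.2,fy=2.2,interpolation=cv2.INTER_CUBIC))
E
```

```text
[ 0.6749 -0.2226  0.0313] [-0.975   0.3494 -0.115 ] 0.06015210797360126
```

View pics/w7.png

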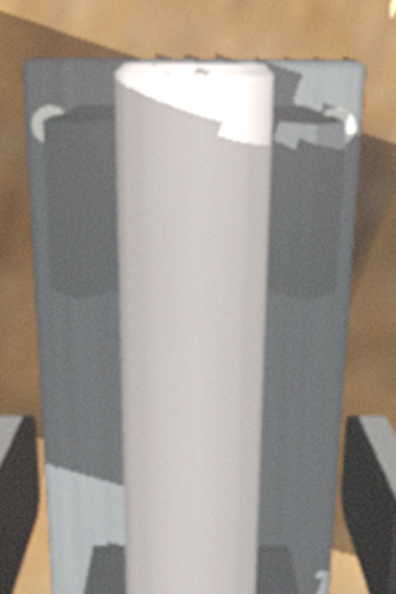

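Released: the bar is centred in the groove, cols 116–273 against foot 25–365 (mid 194.5 vs 195). Next: withdraw straight up.

Request:
move_arm(
  moves=[
    [0,0,0,0,0,-0.01,0.06],
    [0,0,0,0,0,-0.025,0.06],
    [0,0,0,0,0,-0.05,0.06],
    [0,0,0,0,0,-0.085,0.06],
    [0,0,0,0,-0.01,-0.12,0.07],
    [0,0,0,0,-0.03,-0.15,0.08],
    [0,0,0,0,-0.04,-0.17,0.085],
    [0,0,0,0,-0.04,-0.17,0.085],
    [0,0,0,0,-0.04,-0.17,0.085],
    [0,0,0,0,-0.04,-0.17,0.085],
  ],
)

```text
clock: 14.55
position: [0.662, -0.1855, 0.1998]
ee_rot: [0.988, 0.156, -0.001, -0.0]
ft_force: [-0.3, -0.4, -0.2]
grip_width: 0.993
```

```bash
python3 - <<'E'
from h import *
Tv=tool(18,0); p,T=pose(); print(p)
P=cams.camera_params('wrist'); im=cams.camera('wrist')[:,:,::-1].copy(); cv2.imwrite('pics/w8.png',im)
yv=-Tv.as_matrix()[:,1]; xv=Tv.as_matrix()[:,0]; C=np.array([.675,-.221,0])
h=cv2.cvtColor(im,cv2.COLOR_BGR2HSV)
print('bar ends pred',proj('wrist',np.array([C+yv*s*.075+[0,0,.064] for s in(1,-1)]),P).round(1).tolist())
def line(a,b,n=81):
    out=[]
    for t in np.linspace(a,b,n): yield t
for off,z in((0,.052),(-.03,.01),(.03,.01)):
    print('off',off)
    for s in(1,-1):
        L=[]
        for t in np.arange(.068,.0831,.001):
            u,v=proj('wrist',C+xv*off+yv*s*t+[0,0,z],P); 
            q=h[int(round(v)),int(round(u))] if 0<=v<400 else (0,0,0); L.append(f"{t*1e3:.0f}:{q[1]}/{q[2]}")
        print(s,*L)
E
```

```text
[ 0.662  -0.1855  0.1998]
bar ends pred [[319.0, 137.9], [318.8, 303.2]]
off 0
1 68:15/193 69:13/189 70:12/191 71:13/192 72:11/188 73:14/182 74:15/172 75:11/164 76:9/142 77:6/119 78:14/109 79:7/107 80:5/107 81:57/103 82:101/109 83:92/116
-1 68:0/255 69:0/255 70:0/255 71:0/255 72:0/255 73:0/255 74:0/255 75:0/255 76:0/255 77:0/255 78:0/255 79:0/255 80:0/255 81:1/255 82:16/239 83:41/174
off -0.03
1 68:5/107 69:5/106 70:9/108 71:7/112 72:7/107 73:7/109 74:7/108 75:5/97 76:58/101 77:94/109 78:110/111 79:100/110 80:104/113 81:100/120 82:108/116 83:98/112
-1 68:3/186 69:3/177 70:4/178 71:4/178 72:3/178 73:14/177 74:67/184 75:103/196 76:103/198 77:103/196 78:103/196 79:100/196 80:100/196 81:100/192 82:98/190 83:95/191
off 0.03
1 68:2/108 69:12/109 70:9/109 71:5/107 72:9/111 73:5/105 74:3/102 75:13/100 76:67/107 77:103/116 78:110/114 79:117/113 80:106/116 81:110/114 82:98/112 83:106/116
-1 68:7/177 69:6/171 70:4/173 71:7/171 72:7/171 73:2/163 74:37/177 75:78/200 76:85/205 77:86/207 78:86/207 79:87/207 80:92/203 81:86/204 82:91/199 83:91/200
```

Numeric check: the foot runs from +75.6 to -73.8 mm (centre +0.9) and the bar, corrected for parallax, is centred at about +0.7, so it lies centred end to end within ~0.5 mm. Last: check the bystanders and hand in.

```bash
python3 - <<'E'
from h import *
a=cv2.imread('pics/side0.png'); b=cams.camera('side')[:,:,::-1].copy(); cv2.imwrite('pics/side2.png',b)
for n,(x,y,w,h) in dict(tamper=(236,190,30,64),glue=(370,230,22,40)).items():
    r=cv2.matchTemplate(b[y-15:y+h+15,x-15:x+w+15],a[y:y+h,x:x+w],cv2.TM_CCOEFF_NORMED); _,m,_,l=cv2.minMaxLoc(r); print(n,m,l[0]-15,l[1]-15)
# bar across groove, wrist picture
P=cams.camera_params('wrist'); im=cv2.imread('pics/w8.png'); g=cv2.cvtColor(im,cv2.COLOR_BGR2GRAY)
print(cams.camera_params('wrist')['xyz'],manip.get_obs()['ft_force'],manip.get_obs()['clock'])
manip.hand_in()
E
```

```text
tamper 0.8354297876358032 0 0
glue 0.8995264172554016 0 0
[ 0.638  -0.111   0.3426] [0.0415 0.0108 0.1831] 14.65
the job is handed in; nothing more can be done
```

The bar is lying in both grooves of the grey V-blocks, released, and the job is handed in at 14.65 s of robot time. I gripped it by its middle with the tool leaned 35° and pushed it level out past the front jaws at about 9 N. After carrying it clear, I lowered it until it seated, with about 7 N of contact.

- **Seating:** In the last wrist picture the bar was centred across the groove. Along it, the bar was within about 0.5 mm of centred, by my parallax-corrected estimate. The tool height at contact was 32.4 mm, against 32.3 mm expected.
- **Bystanders:** Side-view template matching showed 0 px shift for the tamper and glue bottle. The match scores were 0.84 and 0.90, not closer to 1; I put that down to changed lighting but did not check.
- **Disagreement:** The top, wrist and side views differed by up to about 7 mm on where the V-blocks were along the groove. I relied mainly on the close wrist views. They also led me to shift the bar 1.4 mm sideways before seating it.
- **At hand-in:** The gripper was open about 0.15 m above the bar, touching nothing.

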